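# Refit the portion wheel of the crate-top dispenser

### The arm

A 6-joint arm with a two-finger parallel gripper is mounted at the origin on the work surface. World frame = base frame: x ahead of the robot, y to its left, z up, the work surface at z = 0. Lengths are in m, angles in rad, forces in N, time in s.
With the tool pointing down it reaches from about 0.3 to 0.875 m from the base axis. Payload 6.4 kg.
Tool frame: the origin (TCP) lies at the very end of the fingers, on their centre line; the grasp point (between the pads) lies 19 mm behind it (ctrl.tcp_to_grasp is the distance from the TCP to the grasp point, in m); z points along the fingers, y is the direction in which the jaws open and shut (so a half turn about z gives the same grasp; the last joint's range is limited). The gripper opens to 85 mm and grips with 20 to 120 N. Pads are 22 mm wide; open, the fingers measure 114 mm over their backs; the gripper's body (76 mm by 85 mm) begins 54 mm behind the grasp point. The pads swing forward as they close: fully open they stand 13 mm farther back than shut.
Start: joints at [1.09, 0.181, 1.607, -0, 1.354, -0.206], TCP at [0.156, 0.553, 0.231] pointing down, gripper open.
Joint ranges: [-2.99, 2.99], [-0.89, 2.07], [0.3, 2.58], [-1.14, 4.28], [0, 2.63], [-3.12, 3.12]. Speed limits (rad/s): [2.57, 2.57, 3.01, 3.14, 3.14, 3.14].

### API

Orientations are given as a unit quaternion [w, x, y, z].
In Python, from bench import ctrl gives the robot as it stands. The module is installed in compiled form; this text tells all that it offers.
- The arm moves only by the tool drive_tool, never from a script. Its argument "deltas" is a list of rows, each an object with "slide": the shift along the tool's x, y, z as a fraction of full scale, a list of three; "delta_rot": the turn, a rotation vector about the tool's x, y, z as a fraction of full scale, a list of three; "hand": the opening, from 0 (shut) to 1 (fully open). In form: [{"slide": [tx, ty, tz], "delta_rot": [wx, wy, wz], "hand": hand}, ...]. A call has exactly 5 rows; each row shifts and turns the commanded pose from where the row before left it, along the tool's axes as they then stand; what a row does not reach is not made up. Full scale, the value 1, is 50 mm for a shift and 180 degrees for a turn. A row lasts 1/8 s, in which the tool goes at most 62.5 mm and 10.7 degrees, less where a joint would pass 70% of its speed; a pose out of reach is approached as far as the arm can. A call with a number of a shift or a turn outside -1 to 1 is refused whole. A call with a gripper value outside its range is refused whole. The fingers move at their own pace and stop on an object; the grip force is fixed at half the most. Time passes only in rows, so rows that do not move let the fingers close, or fill a call up. It gives the time, the measured TCP pose, the force and the opening at its end, in the units of the state.
- ctrl.get_obs(): the state, without advancing time (a new reading comes with each control period).
- ctrl.camera(name): name is "scene" or "top"; returns a dict with "frame" (420x560x3 uint8, red, green, blue), "mtx" (3x3 intrinsics, pixels), "R" (3x3) and "t" (3): a world point X has camera coordinates R X + t. Camera axes: x right, y down, z forward; pixel columns grow to the right and rows downward; lengths in m; the calibration is good to about 2 mm. A picture is of the moment at which its call begins. There is no depth.
- ctrl.hand_in(): hands the job in, once; it reports no verdict.
The state is a dict: "time_s": time; "q": joint angles; "dq": joint speeds; "joint_efforts": joint torques, N m; "eef_pos": TCP position; "eef_rot": TCP orientation; "wrist_force": force on the tool from outside, world axes, zero at the start; "torque": the same for the moment, N m; "opening": opening from 0.0 (shut) to 1.0 (fully open).
Only numpy, scipy, OpenCV 4.12 (cv2) and the standard library are available. Lean on these libraries where they do the work, as an engineer would, in place of code of your own. Each camera call takes 0.05 s, during which the arm holds its last target.

### The job

Put the green four-armed portion wheel back on the small white dispenser: turn it until its arms fit between the four black posts, lower it in without dropping it, and push it down until it is fully home. Let go of it, and leave the orange three-armed wheel where it stands.

Things in the scene. Friction and masses are not known exactly. Their poses are not given: they have to be found in the camera images.
- portion_wheel: The wheel to fit: green plastic, about 80 g, upright on the crate top (110 mm up). Origin: centre of underside; z up. Four arms along its own x and y both ways, 12 mm wide, 22 mm high, reaching 38 mm out; hub radius 14 mm. Square grip on top, 24 x 24 mm, sides parallel to x and y, from 22 to 66 mm up: grasp it there from above. Starts 25 to 45 degrees out of mesh.
- dispenser: White plastic dispenser fixed to the crate top, foot 136 x 136 mm, spout and red lever low on its +x side. Origin: centre of its underside; z up. Arm gaps lie along its own x and y; any of the four ways round will do. Wheel's origin above this origin: 78 mm if on the post tops out of mesh, 64 mm meshed but not pushed, 54 mm fully home (arm tops then 2 mm below the post tops).
- deck (a point): Centre of the dispenser's grey deck, 52 mm above its origin, same axes. Four black posts, 12 mm thick, 26 mm high, 29 mm from this point at 45, 135, 225, 315 degrees from its x: arms enter with 8 mm play sideways or 20 degrees of turn. Between them a steel seat, 36 mm across, stands 12 mm high; pushed with about 5 N it slides down 10 mm, stops and stays down.
- three_wheel: Wheel of another dispenser, which does not fit: orange plastic, three arms 120 degrees apart, otherwise the same size. Origin: centre of its underside. Leave it alone. The two wheels stand on opposite sides of the dispenser (left and right), either way round. A salt pot and a pot lid stand near the crate's ends.
Things that resemble listed ones, but are neither listed nor needed, are in the scene too. Of the things shaped like the portion_wheel, the green one is meant.

How it is judged:
By the outcome, as a careful person would: the job done as asked, in the order asked, and still so for the second after the job is handed in, with the robot touching nothing.
It also fails if it takes over 38 s, if anything falls off the work surface, if the arm or the gripper's body presses on something with over 40 N, if the wrist force passes 120 N, or if a joint passes its speed limit or range.

## Working session

There is one attempt and no reset: what is moved stays moved. The work goes in short steps, Python scripts to look and compute and a tool call to move; the robot and the scene stay as the last step left them, time stands still between calls to the robot, and variables do not carry over. Pictures are saved under pics/ and viewed, and the job is handed in when it is done.

Besides the shell and the picture viewer there is one more tool, called by a JSON object that holds its "op" and its "data", one argument or row to a line. drive_tool: Moves the arm, as the interface text tells. Its arguments: {"type":"object","properties":{"deltas":{"type":"array","items":{"type":"object","properties":{"slide":{"type":"array","items":{"type":"number"}},"delta_rot":{"type":"array","items":{"type":"number"}},"hand":{"type":"number"}}}}},"required":["deltas"]}

```bash
mkdir -p pics; python3 - <<'E'
from bench import ctrl
import cv2,numpy as np
o=ctrl.get_obs();print({k:np.round(v,3).tolist() for k,v in o.items()},ctrl.tcp_to_grasp)
for n in("scene","top"):
    c=ctrl.camera(n);cv2.imwrite(f"pics/{n}0.png",c["frame"][:,:,::-1]);print(n,c["mtx"].tolist(),np.round(c["R"],4).tolist(),c["t"])
    np.savez(f"{n}0.npz",**c)
E
```

```text
{'time_s': 0.0, 'q': [1.09, 0.182, 1.608, -0.0, 1.354, -0.206], 'dq': [0.0, 0.0, 0.0, 0.001, 0.0, -0.0], 'joint_efforts': [-0.0, -44.486, -35.134, -0.0, 0.009, 0.0], 'eef_pos': [0.156, 0.553, 0.23], 'eef_rot': [-0.0, 0.137, 0.991, -0.001], 'wrist_force': [-1.297, -0.875, 0.379], 'torque': [-0.068, 0.004, -0.005], 'opening': 1.003} 0.0187
scene [[416.78934987116577, 0.0, 273.5318292282181], [0.0, 416.78934987116577, 205.32763248037458], [0.0, 0.0, 1.0]] [[0.3465, 0.9381, -0.0014], [0.6777, -0.2513, -0.6911], [-0.6486, 0.2385, -0.7228]] [-0.24094856 -0.36856432  1.41453123]
top [[535.9345675074535, 0.0, 281.90236191066504], [0.0, 535.9345675074535, 212.9929392620542], [0.0, 0.0, 1.0]] [[0.0109, -0.9996, 0.0247], [-0.9841, -0.0151, -0.1769], [0.1772, -0.0224, -0.9839]] [-0.00357782  0.69501069  0.85729088]
```

```bash
ls pics
```

```text
scene0.png
top0.png
```

View pics/scene0.png

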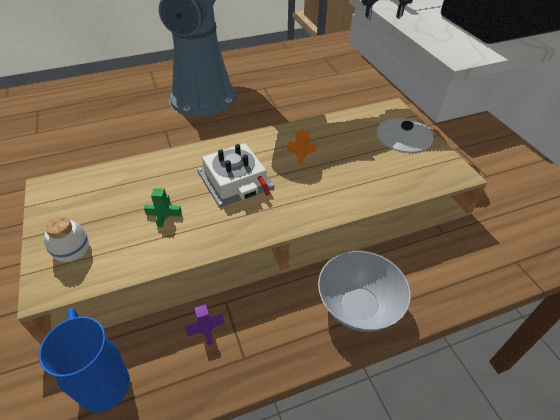

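View pics/top0.png

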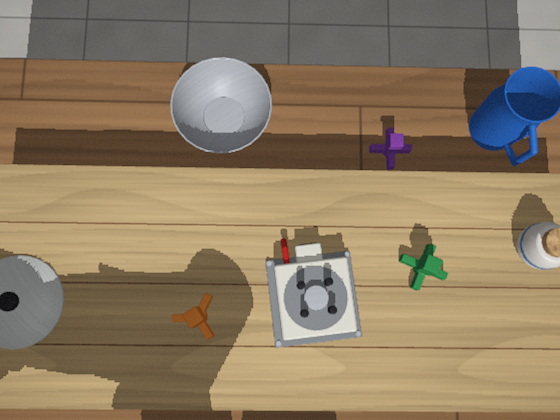

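```bash
python3 - <<'E'
import cv2
t=cv2.imread("pics/top0.png");s=cv2.imread("pics/scene0.png")
cv2.imwrite("pics/a.png",cv2.resize(t[225:355,250:460],None,fx=3.8,fy=3.8,interpolation=cv2.INTER_CUBIC))
cv2.imwrite("pics/b.png",cv2.resize(s[130:240,130:290],None,fx=5,fy=5,interpolation=cv2.INTER_CUBIC))
E
```

```text
(no output)
```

View pics/a.png

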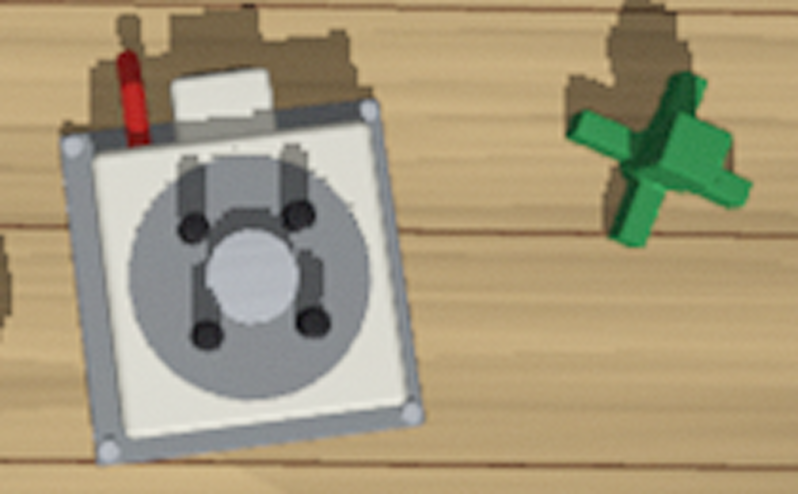

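View pics/b.png

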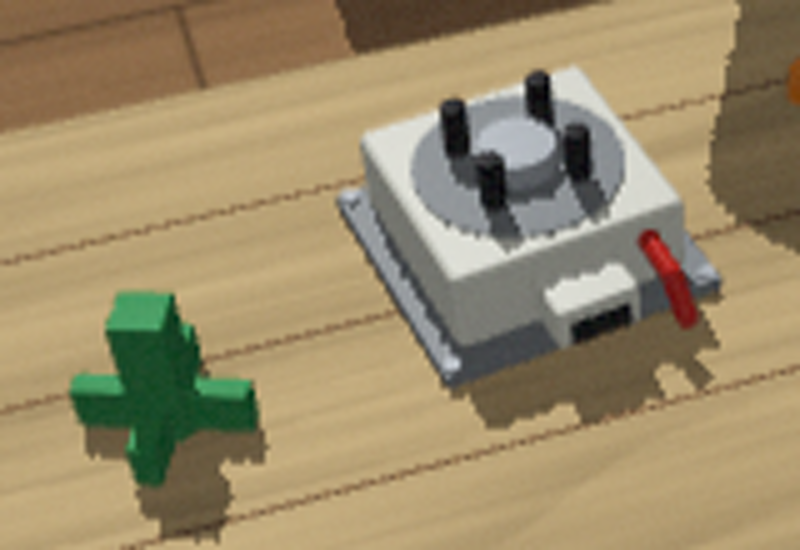

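```bash
cat > h.py <<'E'
import cv2,numpy as np
from scipy.optimize import minimize
S=4
def proj(c,P):
    X=P@c["R"].T+c["t"];u=X@c["mtx"].T
    return u[:,:2]/u[:,2:]
def hull(img,c,P):
    uv=(proj(c,P)+.5)*S-.5
    cv2.fillConvexPoly(img,cv2.convexHull(np.round(uv*16).astype(np.int32)),255,cv2.LINE_8,4)
def box(x0,x1,y0,y1,z0,z1):return np.array([[x,y,z] for x in(x0,x1) for y in(y0,y1) for z in(z0,z1)])
a=np.linspace(0,2*np.pi,24,endpoint=False)
def cyl(cx,cy,r,z0,z1):return np.vstack([np.c_[cx+r*np.cos(a),cy+r*np.sin(a),0*a+z] for z in(z0,z1)])
W=[box(-.038,.038,-.006,.006,0,.022),box(-.006,.006,-.038,.038,0,.022),cyl(0,0,.014,0,.022),box(-.012,.012,-.012,.012,.022,.066)]
PO=[cyl(.029*np.cos(t),.029*np.sin(t),.006,.052,.078) for t in np.deg2rad([45,135,225,315])]
def tf(P,x,y,z,th):
    c,s=np.cos(th),np.sin(th);return P@np.array([[c,-s,0],[s,c,0],[0,0,1]]).T+[x,y,z]
def rend(c,parts,p):
    img=np.zeros((420*S,560*S),np.uint8)
    for P in parts:hull(img,c,tf(P,*p))
    return cv2.resize(img,(560,420),interpolation=cv2.INTER_AREA)/255.
def fit(cams,masks,parts,p0,z=None,verbose=True):
    def cost(p,i=None):
        q=[p[0],p[1],z if z is not None else p[3],p[2]]
        e=0
        for k,(c,m) in enumerate(zip(cams,masks)):
            if i is None or i==k: e+=np.abs(rend(c,parts,q)-m).sum()/m.sum()
        return e
    sim=lambda p:np.vstack([p]+[np.array(p)+d for d in np.diag([.01,.01,.15,.01][:len(p)])])
    best=None
    for th in ([p0[2]] if not hasattr(p0[2],'__len__') else p0[2]):
        p=[p0[0],p0[1],th]+list(p0[3:])
        r=minimize(cost,p,method="Nelder-Mead",options=dict(initial_simplex=sim(p),xatol=1e-4,fatol=1e-4))
        if best is None or r.fun<best.fun:best=r
    return best,cost
def cmask(f,kind):
    h=cv2.cvtColor(np.ascontiguousarray(f),cv2.COLOR_RGB2HSV).astype(int);H,Sa,V=h[...,0],h[...,1],h[...,2]
    if kind=="green":return ((H>50)&(H<85)&(Sa>110)).astype(float)
    if kind=="orange":return ((H>5)&(H<14)&(Sa>180)).astype(float)
    return (V<68).astype(float)
E
python3 - <<'E'
from h import *
C={n:dict(np.load(n+"0.npz")) for n in("scene","top")}
cs=[C["top"],C["scene"]]
def bp(c,u,v,z):
    d=c["R"].T@np.linalg.inv(c["mtx"])@[u,v,1];o=-c["R"].T@c["t"];return o+d*(z-o[2])/d[2]
def crop(m,c,x,y,z,r):
    u,v=proj(c,np.array([[x,y,z]]))[0];k=np.zeros_like(m);k[int(v-r):int(v+r),int(u-r):int(u+r)]=1;return m*k
g=bp(cs[0],428,266,.13);print("green",g)
d=bp(cs[0],316,299,.17);print("disp",d)
gm=[crop(cmask(c["frame"],"green"),c,*g[:2],.14,45) for c in cs];print([m.sum() for m in gm])
for cc,mm in((cs,gm),(cs[:1],gm[:1]),(cs[1:],gm[1:])):
    r,_=fit(cc,mm,W,[g[0],g[1],[0.2,.5,.8,1.1]],z=.110);print("wheel",r.x,np.rad2deg(r.x[2]),r.fun)
dm=[crop(cmask(c["frame"],"black"),c,*d[:2],.175,30) for c in cs];print([m.sum() for m in dm])
for cc,mm in((cs,dm),(cs[:1],dm[:1]),(cs[1:],dm[1:])):
    r,_=fit(cc,mm,PO,[d[0],d[1],[-.1,.1,.3]],z=.110);print("disp",r.x,np.rad2deg(r.x[2]),r.fun)
for k,(a_,b_) in enumerate(zip(gm,dm)):
    cv2.imwrite(f"pics/m{k}.png",((a_+b_)*255).astype(np.uint8))
E
```

```text
green [ 0.60176498 -0.22314487  0.13      ]
disp [ 0.54782524 -0.0435494   0.17      ]
[np.float64(911.0), np.float64(697.0)]
wheel [ 0.60152484 -0.21674453  1.1876218 ] 68.0457170742294 0.3584304412052663
wheel [ 0.60161503 -0.21705215  1.16547002] 66.77651320824532 0.19115817567422136
wheel [ 0.60126707 -0.21655412  1.21402479] 69.55849681434661 0.1563845050215208
[np.float64(218.0), np.float64(218.0)]
disp [ 0.55126906 -0.04273149  0.13363798] 7.656892384080596 0.600431732325958
disp [ 0.55110895 -0.04288148  0.12563337] 7.19826195828148 0.28999820111530855
disp [ 0.55200292 -0.04289536  0.12832266] 7.352347101169689 0.29492714516999463
```

```bash
python3 - <<'E'
from h import *
ims=[]
for n,(u,v) in(("top",(370,285)),("scene",(205,185))):
    c=dict(np.load(n+"0.npz"));f=c["frame"][:,:,::-1].copy()
    k=5 if n=="top" else 6
    w,hh=(79,55)
    f=f[v-hh:v+hh,u-w:u+w]; f=cv2.resize(f,None,fx=4,fy=4,interpolation=cv2.INTER_NEAREST)
    for P,p,col in((W,(.6015,-.2168,.11,np.deg2rad(68)),(0,0,255)),(PO,(.5513,-.0428,.11,np.deg2rad(7.5)),(255,0,255))):
        m=cv2.resize(rend(c,P,p)[v-hh:v+hh,u-w:u+w],None,fx=4,fy=4)
        cn,_=cv2.findContours((m>.5).astype(np.uint8),cv2.RETR_LIST,cv2.CHAIN_APPROX_NONE);cv2.drawContours(f,cn,-1,col,1)
    ims.append(f[:300] if 0 else f)
cv2.imwrite("pics/ov.png",cv2.resize(np.vstack(ims),None,fx=.68,fy=.68))
cv2.imwrite("pics/ov0.png",ims[0]);cv2.imwrite("pics/ov1.png",ims[1])
E
```

```text
(no output)
```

View pics/ov0.png

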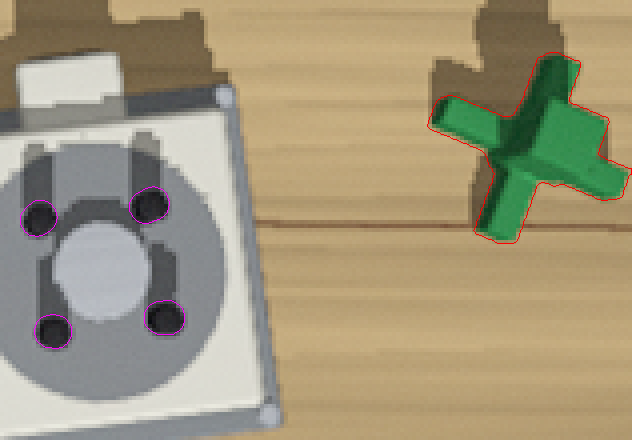

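View pics/ov1.png

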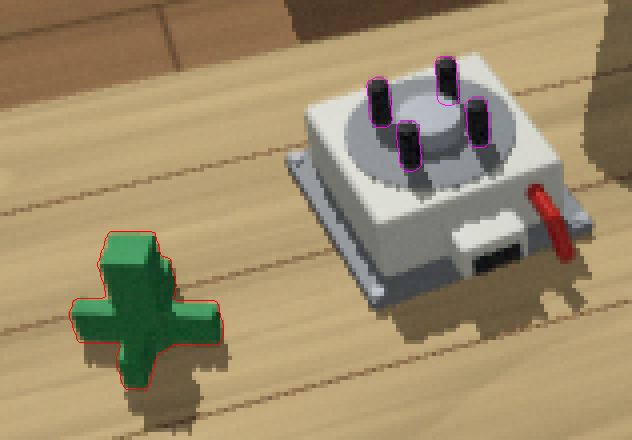

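{"op": "drive_tool", "data": {
  "deltas": [
    {"slide":[0,0,-0.6],"delta_rot":[0,0,0.0344],"hand":1},
    {"slide":[-0.779,-0.608,0],"delta_rot":[0,0,0],"hand":1},
    {"slide":[-0.779,-0.608,0],"delta_rot":[0,0,0],"hand":1},
    {"slide":[-0.779,-0.608,0],"delta_rot":[0,0,0],"hand":1},
    {"slide":[-0.779,-0.608,0],"delta_rot":[0,0,0],"hand":1}
  ]
}}

```text
time_s: 0.72
eef_pos: [0.2554, 0.3809, 0.261]
eef_rot: [-0.0, 0.19, 0.982, -0.0]
wrist_force: [0.9, 0.3, -0.4]
opening: 0.999
```

{"op": "drive_tool", "data": {
  "deltas": [
    {"slide":[-0.779,-0.608,0],"delta_rot":[0,0,0],"hand":1},
    {"slide":[-0.779,-0.608,0],"delta_rot":[0,0,0],"hand":1},
    {"slide":[-0.779,-0.608,0],"delta_rot":[0,0,0],"hand":1},
    {"slide":[-0.779,-0.608,0],"delta_rot":[0,0,0],"hand":1},
    {"slide":[-0.779,-0.608,0],"delta_rot":[0,0,0],"hand":1}
  ]
}}

```text
time_s: 1.35
eef_pos: [0.3793, 0.1672, 0.2611]
eef_rot: [-0.0, 0.19, 0.982, 0.0]
wrist_force: [0.2, 1.3, -0.0]
opening: 1.0
```

{"op": "drive_tool", "data": {
  "deltas": [
    {"slide":[-0.779,-0.608,0],"delta_rot":[0,0,0],"hand":1},
    {"slide":[-0.779,-0.608,0],"delta_rot":[0,0,0],"hand":1},
    {"slide":[-0.779,-0.608,0],"delta_rot":[0,0,0],"hand":1},
    {"slide":[-0.779,-0.608,0],"delta_rot":[0,0,0],"hand":1},
    {"slide":[-0.779,-0.608,0],"delta_rot":[0,0,0],"hand":1}
  ]
}}

```text
time_s: 1.98
eef_pos: [0.5032, -0.0466, 0.261]
eef_rot: [-0.0, 0.19, 0.982, 0.0]
wrist_force: [1.1, 0.1, 0.4]
opening: 1.0
```

{"op": "drive_tool", "data": {
  "deltas": [
    {"slide":[-0.779,-0.608,0],"delta_rot":[0,0,0],"hand":1},
    {"slide":[-0.779,-0.608,0],"delta_rot":[0,0,0],"hand":1},
    {"slide":[-0.779,-0.608,0],"delta_rot":[0,0,0],"hand":1},
    {"slide":[-0.779,-0.608,0],"delta_rot":[0,0,0],"hand":1},
    {"slide":[0,0,0],"delta_rot":[0,0,0],"hand":1}
  ]
}}

```text
time_s: 2.6
eef_pos: [0.6022, -0.219, 0.2596]
eef_rot: [-0.001, 0.192, 0.981, 0.0]
wrist_force: [-0.1, 0.2, -1.3]
opening: 0.996
```

```bash
cat > st.py <<'E'
from bench import ctrl
from scipy.spatial.transform import Rotation as Ro
import numpy as np,sys
o=ctrl.get_obs();w,x,y,z=o["eef_rot"];R=Ro.from_quat([x,y,z,w]).as_matrix()
p=np.array(o["eef_pos"]);print("t",o["time_s"],"p",p.round(4),"yaw_y",np.rad2deg(np.arctan2(R[1,1],R[0,1])).round(2),"zax",R[:,2].round(4),"F",np.round(o["wrist_force"],1),"T",np.round(o["torque"],2),"op",round(o["opening"],3),"q",np.round(o["q"],2))
if len(sys.argv)>3:
    t=np.array(list(map(float,sys.argv[1:4])));print("slide total(/.05):",(R.T@(t-p)/.05).round(3))
E
python3 st.py .6015 -.2168 .140
```

```text
t 2.6 p [ 0.6022 -0.219   0.2596] yaw_y 67.87 zax [-1.7e-03  4.0e-04 -1.0e+00] F [-0.1  0.2 -1.3] T [-0.02  0.04 -0.04] op 0.996 q [-0.53  0.31  1.4  -0.    1.44 -1.72]
slide total(/.05): [0.025 0.036 2.391]
```

{"op": "drive_tool", "data": {
  "deltas": [
    {"slide":[0,0,0.5],"delta_rot":[0,0,0],"hand":1},
    {"slide":[0,0,0.5],"delta_rot":[0,0,0],"hand":1},
    {"slide":[0,0,0.5],"delta_rot":[0,0,0],"hand":1},
    {"slide":[0,0,0.5],"delta_rot":[0,0,0],"hand":1},
    {"slide":[0,0,0],"delta_rot":[0,0,0],"hand":1}
  ]
}}

```text
time_s: 3.22
eef_pos: [0.6, -0.2142, 0.1587]
eef_rot: [-0.003, 0.19, 0.982, 0.001]
wrist_force: [0.1, -0.4, 0.4]
opening: 1.002
```

```bash
python3 st.py .6015 -.2168 .140; python3 - <<'E'
from bench import ctrl
import cv2,numpy as np
a=ctrl.camera("top")["frame"][200:330,370:490,::-1];b=ctrl.camera("scene")["frame"][110:240,100:220,::-1]
cv2.imwrite("pics/d.png",cv2.resize(np.hstack([a,b]),None,fx=3.3,fy=3.3,interpolation=cv2.INTER_CUBIC))
E
```

```text
t 3.225 p [ 0.6    -0.2142  0.1587] yaw_y 68.1 zax [-0.0049  0.003  -1.    ] F [ 0.1 -0.4  0.4] T [ 0.03 -0.04 -0.03] op 1.002 q [-0.53  0.39  1.5   0.    1.26 -1.72]
slide total(/.05): [-0.05  -0.038  0.374]
```

View pics/d.png

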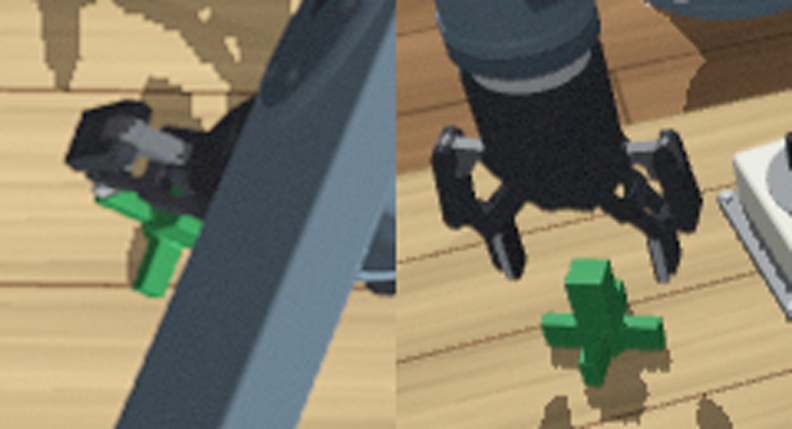

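```bash
python3 st.py .6015 -.2168 .140
```

```text
t 3.325 p [ 0.6019 -0.2155  0.1619] yaw_y 68.09 zax [ 1.e-04  1.e-04 -1.e+00] F [0.1 0.7 0.7] T [-0.01  0.    0.01] op 1.0 q [-0.53  0.39  1.5   0.    1.26 -1.72]
slide total(/.05): [-0.001 -0.027  0.438]
```

Settled; the tool is centred over the grip. Lower 22 mm and close.

{"op": "drive_tool", "data": {
  "deltas": [
    {"slide":[0,-0.02,0.22],"delta_rot":[0,0,0],"hand":1},
    {"slide":[0,0,0.22],"delta_rot":[0,0,0],"hand":1},
    {"slide":[0,0,0],"delta_rot":[0,0,0],"hand":0.5},
    {"slide":[0,0,0],"delta_rot":[0,0,0],"hand":0.2},
    {"slide":[0,0,0],"delta_rot":[0,0,0],"hand":0}
  ]
}}

```text
time_s: 3.95
eef_pos: [0.6018, -0.2171, 0.1397]
eef_rot: [0.0, 0.19, 0.982, -0.0]
wrist_force: [0.3, -0.1, 0.9]
opening: 0.377
```

{"op": "drive_tool", "data": {
  "deltas": [
    {"slide":[0,0,0],"delta_rot":[0,0,0],"hand":0},
    {"slide":[0,0,0],"delta_rot":[0,0,0],"hand":0},
    {"slide":[0,0,0],"delta_rot":[0,0,0],"hand":0},
    {"slide":[0,0,0],"delta_rot":[0,0,0],"hand":0},
    {"slide":[0,0,0],"delta_rot":[0,0,0],"hand":0}
  ]
}}

```text
time_s: 4.58
eef_pos: [0.6019, -0.2172, 0.1398]
eef_rot: [0.001, 0.19, 0.982, -0.0]
wrist_force: [0.4, -0.7, 4.1]
opening: 0.275
```

```bash
python3 st.py .6015 -.2168 .140
```

```text
t 4.575 p [ 0.6019 -0.2172  0.1398] yaw_y 68.06 zax [ 9.e-04 -6.e-04 -1.e+00] F [ 0.4 -0.7  4.1] T [-0.02 -0.06 -0.01] op 0.275 q [-0.53  0.41  1.51 -0.    1.22 -1.72]
slide total(/.05): [ 0.011  0.005 -0.003]
```

{"op": "drive_tool", "data": {
  "deltas": [
    {"slide":[0,0,-0.3],"delta_rot":[0,0,0],"hand":0},
    {"slide":[0,0,-0.5],"delta_rot":[0,0,0],"hand":0},
    {"slide":[0,0,-0.6],"delta_rot":[0,0,-0.0545],"hand":0},
    {"slide":[0,0,-0.5],"delta_rot":[0,0,-0.0545],"hand":0},
    {"slide":[0,0,-0.4],"delta_rot":[0,0,-0.0545],"hand":0}
  ]
}}

```text
time_s: 5.2
eef_pos: [0.6014, -0.2168, 0.2558]
eef_rot: [0.0, -0.068, 0.998, -0.0]
wrist_force: [0.5, -0.6, -1.2]
opening: 0.274
```

{"op": "drive_tool", "data": {
  "deltas": [
    {"slide":[0,0,0],"delta_rot":[0,0,0],"hand":0},
    {"slide":[0,0,0],"delta_rot":[0,0,0],"hand":0},
    {"slide":[0,0,0],"delta_rot":[0,0,0],"hand":0},
    {"slide":[0,0,0],"delta_rot":[0,0,0],"hand":0},
    {"slide":[0,0,0],"delta_rot":[0,0,0],"hand":0}
  ]
}}

```text
time_s: 5.82
eef_pos: [0.6014, -0.2169, 0.2538]
eef_rot: [-0.0, -0.065, 0.998, 0.0]
wrist_force: [1.0, -1.2, -1.0]
opening: 0.276
```

```bash
python3 st.py .5515 -.0430 .256
```

```text
t 5.825 p [ 0.6014 -0.2169  0.2538] yaw_y 97.47 zax [-7.e-04  4.e-04 -1.e+00] F [ 1.  -1.2 -1. ] T [ 0.06 -0.   -0.03] op 0.276 q [-0.53  0.31  1.41  0.    1.43 -2.23]
slide total(/.05): [ 0.538  3.578 -0.042]
```

{"op": "drive_tool", "data": {
  "deltas": [
    {"slide":[0.108,0.5,0],"delta_rot":[0,0,0],"hand":0},
    {"slide":[0.108,0.9,0],"delta_rot":[0,0,0],"hand":0},
    {"slide":[0.108,0.9,0],"delta_rot":[0,0,0],"hand":0},
    {"slide":[0.108,0.8,0],"delta_rot":[0,0,0],"hand":0},
    {"slide":[0.108,0.48,0],"delta_rot":[0,0,0],"hand":0}
  ]
}}

```text
time_s: 6.45
eef_pos: [0.5509, -0.0414, 0.2544]
eef_rot: [0.0, -0.066, 0.998, 0.0]
wrist_force: [0.2, 0.3, -0.9]
opening: 0.27
```

{"op": "drive_tool", "data": {
  "deltas": [
    {"slide":[0,0,0.3],"delta_rot":[0,0,0],"hand":0},
    {"slide":[0,0,0],"delta_rot":[0,0,0],"hand":0},
    {"slide":[0,0,0],"delta_rot":[0,0,0],"hand":0},
    {"slide":[0,0,0],"delta_rot":[0,0,0],"hand":0},
    {"slide":[0,0,0],"delta_rot":[0,0,0],"hand":0}
  ]
}}

```text
time_s: 7.08
eef_pos: [0.5517, -0.0436, 0.2395]
eef_rot: [0.0, -0.065, 0.998, -0.0]
wrist_force: [-0.8, 0.0, -1.1]
opening: 0.273
```

```bash
python3 st.py .5515 -.0430 .236; python3 - <<'E'
from bench import ctrl
from h import *
cs=[ctrl.camera(n) for n in("top","scene")]
np.savez("top1.npz",**cs[0]);np.savez("scene1.npz",**cs[1])
a=cs[0]["frame"][225:345,250:400,::-1];b=cs[1]["frame"][90:210,150:300,::-1]
cv2.imwrite("pics/e.png",cv2.resize(np.hstack([a,b]),None,fx=2.6,fy=2.6,interpolation=cv2.INTER_CUBIC))
m=cmask(cs[1]["frame"],"green");k=np.zeros_like(m);k[90:210,150:300]=1;m*=k
# arms/hub only visible part: fit lower body with grip hidden
r,_=fit([cs[1]],[m],W[:3],[.5513,-.043,np.deg2rad(97.5)],z=.211);print(r.x,np.rad2deg(r.x[2]),r.fun)
E
python3 st.py .5515 -.0430 .236
```

```text
t 7.075 p [ 0.5517 -0.0436  0.2395] yaw_y 97.45 zax [ 4.e-04 -2.e-04 -1.e+00] F [-0.8  0.  -1.1] T [-0.03  0.   -0.08] op 0.273 q [-0.29  0.13  1.65 -0.    1.36 -1.99]
slide total(/.05): [0.002 0.012 0.07 ]
[ 0.55200892 -0.03885735  1.55052877] 88.83875444788302 0.432762633508688
t 7.175 p [ 0.5516 -0.0433  0.2395] yaw_y 97.47 zax [ 3.e-04 -1.e-04 -1.e+00] F [-0.1  1.2 -1.2] T [ 0.04 -0.04 -0.05] op 0.271 q [-0.29  0.13  1.65 -0.    1.36 -1.99]
slide total(/.05): [0.001 0.007 0.069]
```

View pics/e.png

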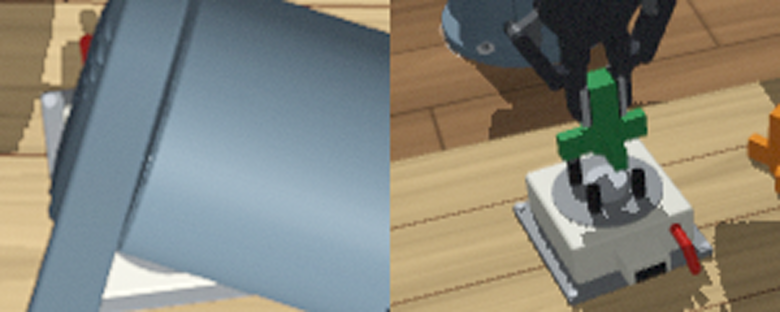

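```bash
python3 - <<'E'
from h import *
c=dict(np.load("scene1.npz"));f=c["frame"][90:210,150:300,::-1].copy();f=cv2.resize(f,None,fx=5,fy=5,interpolation=cv2.INTER_NEAREST)
for P,p,col in((W,(.5516,-.0434,.2095,np.deg2rad(97.5)),(0,0,255)),(PO,(.5513,-.0428,.11,np.deg2rad(7.5)),(255,0,255))):
    m=cv2.resize(rend(c,P,p)[90:210,150:300],None,fx=5,fy=5)
    cn,_=cv2.findContours((m>.5).astype(np.uint8),cv2.RETR_LIST,cv2.CHAIN_APPROX_NONE);cv2.drawContours(f,cn,-1,col,1)
cv2.imwrite("pics/ov2.png",f)
E
```

```text
(no output)
```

View pics/ov2.png

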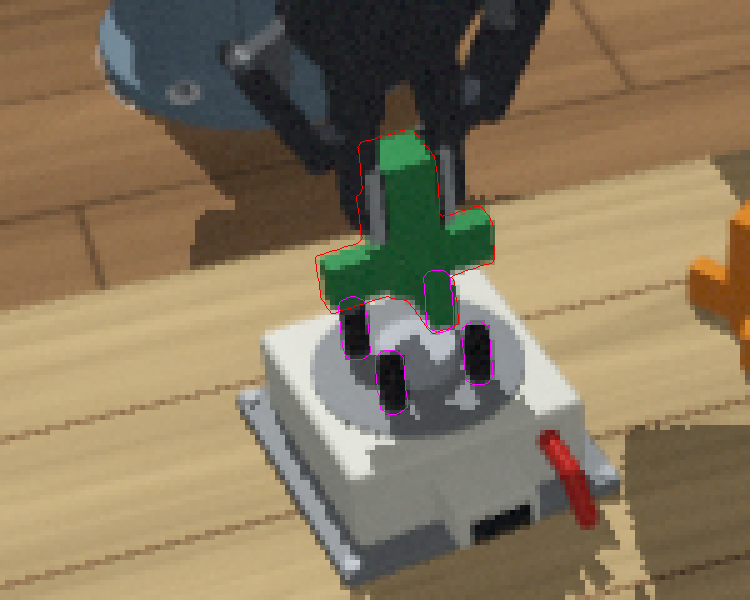

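{"op": "drive_tool", "data": {
  "deltas": [
    {"slide":[0,0,0.13],"delta_rot":[0,0,0],"hand":0},
    {"slide":[0,0,0.13],"delta_rot":[0,0,0],"hand":0},
    {"slide":[0,0,0.13],"delta_rot":[0,0,0],"hand":0},
    {"slide":[0,0,0.13],"delta_rot":[0,0,0],"hand":0},
    {"slide":[0,0,0],"delta_rot":[0,0,0],"hand":0}
  ]
}}

```text
time_s: 7.8
eef_pos: [0.551, -0.0429, 0.2124]
eef_rot: [-0.001, -0.065, 0.998, 0.0]
wrist_force: [-0.8, 0.4, -0.8]
opening: 0.277
```

{"op": "drive_tool", "data": {
  "deltas": [
    {"slide":[0,0,0.1],"delta_rot":[0,0,0],"hand":0},
    {"slide":[0,0,0.04],"delta_rot":[0,0,0],"hand":0},
    {"slide":[0,0,0],"delta_rot":[0,0,0],"hand":0},
    {"slide":[0,0,0],"delta_rot":[0,0,0],"hand":0},
    {"slide":[0,0,0],"delta_rot":[0,0,0],"hand":0}
  ]
}}

```text
time_s: 8.43
eef_pos: [0.5515, -0.0431, 0.2064]
eef_rot: [0.0, -0.065, 0.998, -0.0]
wrist_force: [-0.3, -0.3, -0.6]
opening: 0.273
```

Meshed without contact (wheel underside about 2 mm above the seat). Now push down slowly.

{"op": "drive_tool", "data": {
  "deltas": [
    {"slide":[0,0,0.05],"delta_rot":[0,0,0],"hand":0},
    {"slide":[0,0,0.05],"delta_rot":[0,0,0],"hand":0},
    {"slide":[0,0,0.04],"delta_rot":[0,0,0],"hand":0},
    {"slide":[0,0,0.04],"delta_rot":[0,0,0],"hand":0},
    {"slide":[0,0,0],"delta_rot":[0,0,0],"hand":0}
  ]
}}

```text
time_s: 9.05
eef_pos: [0.5516, -0.0431, 0.1972]
eef_rot: [0.0, -0.065, 0.998, -0.0]
wrist_force: [-0.8, -0.2, 2.1]
opening: 0.278
```

```bash
python3 st.py .5515 -.0430 .194
```

```text
t 9.05 p [ 0.5516 -0.0431  0.1972] yaw_y 97.49 zax [ 5.e-04 -1.e-04 -1.e+00] F [-0.8 -0.2  2.1] T [ 0.05 -0.07 -0.  ] op 0.278 q [-0.29  0.17  1.7   0.    1.28 -1.99]
slide total(/.05): [0.002 0.002 0.065]
```

{"op": "drive_tool", "data": {
  "deltas": [
    {"slide":[0,0,0.03],"delta_rot":[0,0,0],"hand":0},
    {"slide":[0,0,0.03],"delta_rot":[0,0,0],"hand":0},
    {"slide":[0,0,0.0],"delta_rot":[0,0,0],"hand":0},
    {"slide":[0,0,0],"delta_rot":[0,0,0],"hand":0},
    {"slide":[0,0,0],"delta_rot":[0,0,0],"hand":0}
  ]
}}

```text
time_s: 9.68
eef_pos: [0.5515, -0.0431, 0.1942]
eef_rot: [0.0, -0.065, 0.998, -0.0]
wrist_force: [2.5, -0.6, 1.3]
opening: 0.274
```

{"op": "drive_tool", "data": {
  "deltas": [
    {"slide":[0,0,0.02],"delta_rot":[0,0,0],"hand":0},
    {"slide":[0,0,0.02],"delta_rot":[0,0,0],"hand":0},
    {"slide":[0,0,0],"delta_rot":[0,0,0],"hand":0},
    {"slide":[0,0,0],"delta_rot":[0,0,0],"hand":0},
    {"slide":[0,0,0],"delta_rot":[0,0,0],"hand":0}
  ]
}}

```text
time_s: 10.3
eef_pos: [0.5517, -0.0431, 0.1938]
eef_rot: [0.0, -0.065, 0.998, -0.0]
wrist_force: [-3.1, 0.9, 10.9]
opening: 0.274
```

```bash
python3 st.py .5515 -.0430 .194; python3 - <<'E'
from bench import ctrl
from h import *
c=ctrl.camera("scene");f=c["frame"][90:210,150:300,::-1].copy();f=cv2.resize(f,None,fx=5,fy=5,interpolation=cv2.INTER_NEAREST)
for P,p,col in((W,(.5516,-.0434,.164,np.deg2rad(97.5)),(0,0,255)),(PO,(.5513,-.0428,.11,np.deg2rad(7.5)),(255,0,255))):
    m=cv2.resize(rend(c,P,p)[90:210,150:300],None,fx=5,fy=5)
    cn,_=cv2.findContours((m>.5).astype(np.uint8),cv2.RETR_LIST,cv2.CHAIN_APPROX_NONE);cv2.drawContours(f,cn,-1,col,1)
cv2.imwrite("pics/ov3.png",f)
E
```

```text
t 10.3 p [ 0.5517 -0.0431  0.1938] yaw_y 97.5 zax [ 8.e-04 -4.e-04 -1.e+00] F [-3.1  0.9 10.9] T [0.15 0.52 0.01] op 0.274 q [-0.29  0.17  1.7  -0.    1.27 -1.99]
slide total(/.05): [ 0.003  0.002 -0.005]
```

View pics/ov3.png

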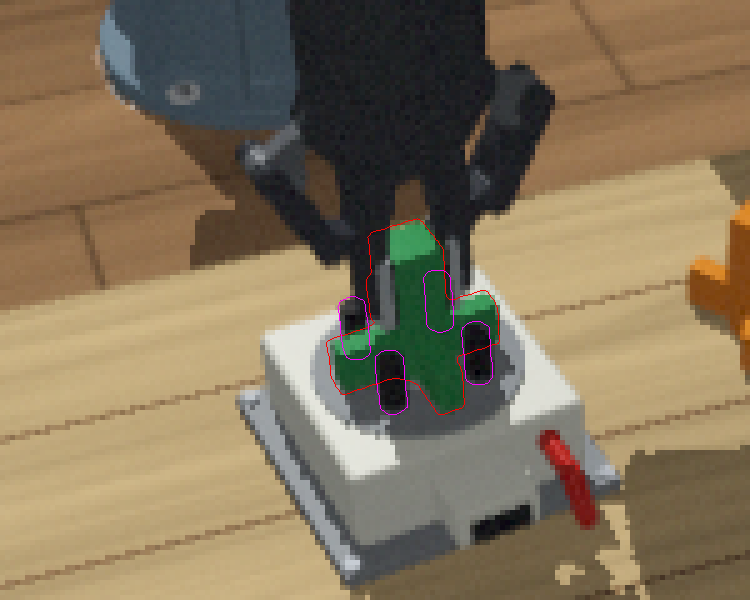

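{"op": "drive_tool", "data": {
  "deltas": [
    {"slide":[0,0,0.02],"delta_rot":[0,0,0],"hand":0},
    {"slide":[0,0,0],"delta_rot":[0,0,0],"hand":0},
    {"slide":[0,0,0],"delta_rot":[0,0,0],"hand":0},
    {"slide":[0,0,0],"delta_rot":[0,0,0],"hand":0},
    {"slide":[0,0,0],"delta_rot":[0,0,0],"hand":0}
  ]
}}

```text
time_s: 10.98
eef_pos: [0.5517, -0.0431, 0.1937]
eef_rot: [0.001, -0.065, 0.998, -0.0]
wrist_force: [-4.6, 0.8, 17.1]
opening: 0.28
```

```bash
python3 st.py .5515 -.0430 .194
```

```text
t 10.975 p [ 0.5517 -0.0431  0.1937] yaw_y 97.51 zax [ 1.1e-03 -5.0e-04 -1.0e+00] F [-4.6  0.8 17.1] T [ 0.27  1.06 -0.04] op 0.28 q [-0.29  0.17  1.7  -0.    1.27 -1.99]
slide total(/.05): [ 0.004  0.002 -0.006]
```

{"op": "drive_tool", "data": {
  "deltas": [
    {"slide":[0,0,-0.035],"delta_rot":[0,0,0],"hand":0},
    {"slide":[0,0,0],"delta_rot":[0,0,0],"hand":0},
    {"slide":[0,0,0],"delta_rot":[0,0,0],"hand":0.4},
    {"slide":[0,0,0],"delta_rot":[0,0,0],"hand":0.6},
    {"slide":[0,0,0],"delta_rot":[0,0,0],"hand":0.8}
  ]
}}

```text
time_s: 11.6
eef_pos: [0.551, -0.0429, 0.1924]
eef_rot: [-0.001, -0.065, 0.998, 0.0]
wrist_force: [-0.5, 0.1, 0.7]
opening: 0.789
```

{"op": "drive_tool", "data": {
  "deltas": [
    {"slide":[0,0,0],"delta_rot":[0,0,0],"hand":0.8},
    {"slide":[0,0,0],"delta_rot":[0,0,0],"hand":0.8},
    {"slide":[0,0,-0.2],"delta_rot":[0,0,0],"hand":0.8},
    {"slide":[0,0,-0.4],"delta_rot":[0,0,0],"hand":0.8},
    {"slide":[0,0,-0.6],"delta_rot":[0,0,0],"hand":0.8}
  ]
}}

```text
time_s: 12.22
eef_pos: [0.551, -0.0429, 0.2536]
eef_rot: [-0.001, -0.065, 0.998, 0.0]
wrist_force: [-0.5, -0.3, -0.4]
opening: 0.802
```

{"op": "drive_tool", "data": {
  "deltas": [
    {"slide":[0,0,-0.6],"delta_rot":[0,0,0],"hand":0.8},
    {"slide":[0,-0.8,-0.4],"delta_rot":[0,0,0],"hand":0.8},
    {"slide":[0,-0.9,0],"delta_rot":[0,0,0],"hand":0.8},
    {"slide":[0,-0.9,0],"delta_rot":[0,0,0],"hand":0.8},
    {"slide":[0,-0.9,0],"delta_rot":[0,0,0],"hand":0.8}
  ]
}}

```text
time_s: 12.85
eef_pos: [0.5745, -0.218, 0.3041]
eef_rot: [0.001, -0.065, 0.998, -0.0]
wrist_force: [1.9, -0.5, 0.5]
opening: 0.8
```

{"op": "drive_tool", "data": {
  "deltas": [
    {"slide":[0,-0.9,0],"delta_rot":[0,0,0],"hand":0.8},
    {"slide":[0,-0.9,0],"delta_rot":[0,0,0],"hand":0.8},
    {"slide":[0,-0.5,0],"delta_rot":[0,0,0],"hand":0.8},
    {"slide":[0,0,0],"delta_rot":[0,0,0],"hand":0.8},
    {"slide":[0,0,0],"delta_rot":[0,0,0],"hand":0.8}
  ]
}}

```text
time_s: 13.48
eef_pos: [0.5893, -0.3299, 0.3034]
eef_rot: [0.0, -0.065, 0.998, 0.0]
wrist_force: [-0.4, 1.3, -0.4]
opening: 0.802
```

```bash
python3 st.py; python3 - <<'E'
from bench import ctrl
from h import *
cs=[ctrl.camera(n) for n in("top","scene")];ims=[]
for c,(v,u) in zip(cs,((225,240),(90,150))):
    m=cmask(c["frame"],"green");k=np.zeros_like(m);k[v:v+120,u:u+150]=1;m*=k
    f=c["frame"][v:v+120,u:u+150,::-1].copy();f=cv2.resize(f,None,fx=5,fy=5,interpolation=cv2.INTER_NEAREST)
    for P,p,col in((W,(.5516,-.0434,.164,np.deg2rad(97.5)),(0,0,255)),(PO,(.5513,-.0428,.11,np.deg2rad(7.5)),(255,0,255))):
        mm=cv2.resize(rend(c,P,p)[v:v+120,u:u+150],None,fx=5,fy=5)
        cn,_=cv2.findContours((mm>.5).astype(np.uint8),cv2.RETR_LIST,cv2.CHAIN_APPROX_NONE);cv2.drawContours(f,cn,-1,col,1)
    ims.append(f);print(m.sum())
cv2.imwrite("pics/f0.png",ims[0]);cv2.imwrite("pics/f1.png",ims[1]);cv2.imwrite("pics/f2.png",cs[1]["frame"][:,:,::-1])
E
```

```text
t 13.475 p [ 0.5893 -0.3299  0.3034] yaw_y 97.51 zax [ 1.e-04  3.e-04 -1.e+00] F [-0.4  1.3 -0.4] T [0.02 0.02 0.  ] op 0.802 q [-0.69  0.36  1.24  0.    1.54 -2.39]
874.0
603.0
```

View pics/f0.png

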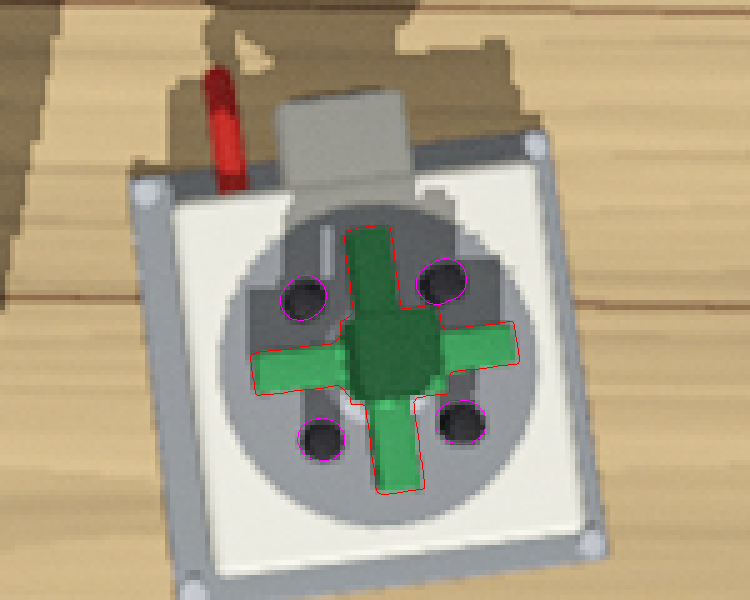

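View pics/f1.png

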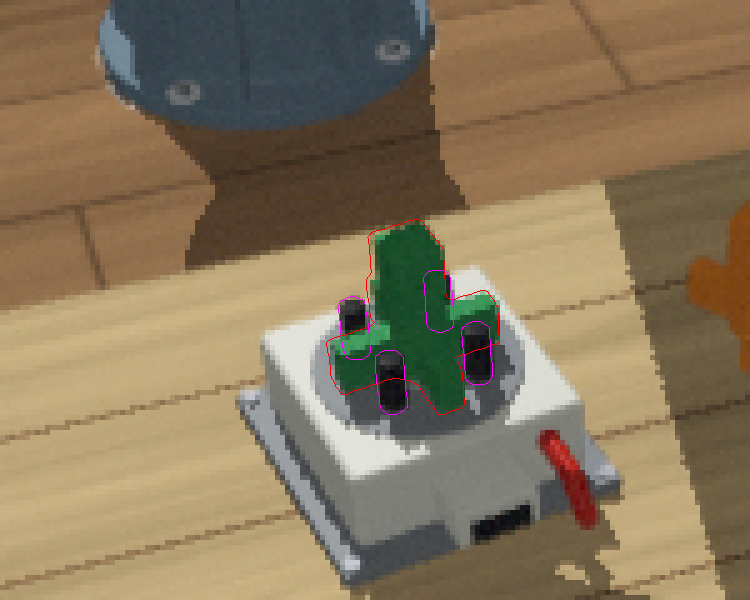

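View pics/f2.png

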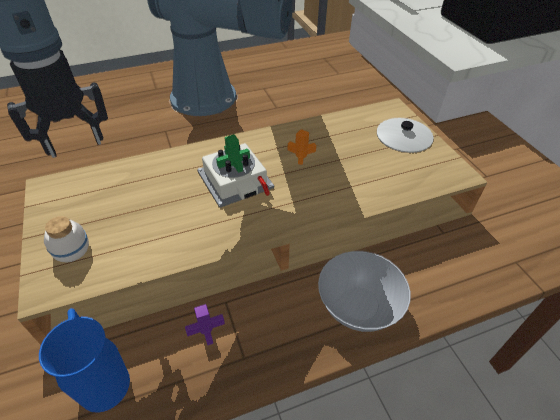

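The pictures show the wheel released between the posts, at the fully-home outline in both views. The orange wheel is at its old spot (about 302,147 in the scene view), and the robot is clear of everything.

```bash
python3 -c "
from bench import ctrl
print(ctrl.hand_in())"
```

```text
the job is handed in; nothing more can be done
None
```

The green wheel is back on the dispenser, fully home, and released; I handed the job in at about 13.6 s of the 38 s allowed.

**What I did:** I gripped the wheel by its square grip, turned it about 29.5° and lowered it between the posts without contact. I then pushed it down until it stopped. At the stop the wrist read 17 N and the tool moved no further, at the height that puts the wheel about 54 mm above the dispenser origin. I then opened the gripper and moved away.

**Last checks:** After release, the wheel matched the predicted fully-home outline to about a pixel in both camera views. The orange wheel looked unmoved, and the gripper was empty and clear of everything. No check failed at the end. Earlier, one fit of the held wheel's pose from the scene camera alone disagreed (89° against 97.5°). That fit left the square grip out of its model, so I went by an outline overlay of the full wheel instead, which matched.

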